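Pin the laser guard and reset the interlock

TASK

Re-arm the laser welder: push the headed pin of the amber guard's bracket fully home, then take the square-handled stylus from the tool stand and with it hold the small recessed reset button on the console's sloped panel fully in for a good second, pressing gently. Then let the button spring back and put the stylus back upright in its own seat in the stand, leaving the other keys, the burnisher, the loupe and the dish alone.

Things in the scene. Friction and masses are not known exactly. Their poses are not given: they have to be found in the camera images.
- console: Fixed cream control console, 160 (x) by 200 (y) mm, up to 128 mm high at the back; origin: centre of its underside. Its panel faces its -x side, rising towards +x at 35 degrees: outward normal (-0.574, 0, 0.819) in its axes. Display in the upper part; along the lower edge, from +y to -y: reset bore, three raised keys, a dark round socket (wider than the bore, no button).
- reset_mouth (a point): Centre of the mouth of the round reset bore, in the panel's face; 8 mm diameter, sharp-edged, square to the panel; its own z axis is the outward normal, its x points up the slope. In the console's axes it lies at (-49, 62, 59) mm. How deep the button sits is not known beforehand: its top rests 5 to 11 mm below the mouth, otherwise each time.
- reset_button (a joint): Depth by which the reset button is pressed in from where it rests, m: 0 at rest, 0.004 fully in (hard stop). A spring pushes it back with about 1.8 N at first and 6 N when fully in. It counts as fully in beyond 0.003. Pressing on the hard stop or on the console with 18 N or more is too hard.
- key_left (a joint): Raised grey key 14 by 18 mm, standing 4 mm above the panel, 30 mm from the reset bore (centres) towards the console's -y: travel in m, 0 at rest, 0.003 fully in. Not to be pressed.
- key_mid (a joint): The next such key, 62 mm from the bore. Not to be pressed.
- key_right (a joint): The last such key, 94 mm from the bore. Not to be pressed.
- guard: Fixed guard bracket on a 130 (x) by 100 (y) mm base plate: a fork and a lug, with an upright amber pane 130 mm wide, its top 115 mm above the table, 95 mm behind the pin (+x). Origin: 15 mm from the plate's centre towards -x, at its underside; the vertical pin axis is at (-25, 0) mm in its axes.
- pin_head (a point): Centre of the top of the pin's round steel head (20 mm diameter, 6 mm thick); the 8 mm pin stands vertical. Fully home its head's top is 58 mm above the table; it starts 10 to 16 mm higher.
- guard_pin (a joint): How far the pin is pushed down, m: starts between 0 and 0.006; 0.016 is fully home (head on the fork, hard stop); home beyond 0.015. It slides snugly, against about 6 N of friction (some N more if pushed fast), and stays where it is left.
- stand: Fixed wooden tool stand, 56 (x) by 150 (y) by 50 mm high, with two vertical seats, holes of 11 mm diameter and 48 mm depth at (0, +42) and (0, -42) mm in its axes; origin: centre of its underside.
- stylus: Stylus, some 50 to 85 g, upright in one of the stand's seats: black square handle 16 by 16 mm, from 46 to 108 mm above the tip, over a straight steel shank, 5 mm diameter, round end. Origin: the tip; z runs up towards the handle, x and y square to the handle's flats, within 0.15 rad of the stand's. The handle's shoulder rests on the stand's top, the tip 4 mm above the table.
- burnisher: The other tool in the stand, with a round, waisted black handle of 22 mm diameter, 48 mm long, and a 6 mm shank; top 98 mm above the table. Origin: its tip. Stays in its seat.
- loupe: Small black round eye loupe, 38 mm diameter, 34 mm high, on the table between console and guard or stand; origin: centre of its underside. To be left alone.
- dish: Shallow white dish, 70 mm diameter, 18 mm high, on the table; origin: centre of its underside. To be left alone.

How it is judged:
By the outcome, as a careful person would: the job done as asked, in the order asked, and still so for the second after the job is handed in, with the robot touching nothing.
It also fails if it takes over 67 s, if anything falls off the work surface, if the arm or the gripper's body presses on something with over 40 N, if the wrist force passes 120 N, or if a joint passes its speed limit or range.

ROBOT

A 6-joint arm with a two-finger parallel gripper is mounted at the origin on the work surface. World frame = base frame: x ahead of the robot, y to its left, z up, the work surface at z = 0. Lengths are in m, angles in rad, forces in N, time in s.
With the tool pointing down it reaches from about 0.3 to 0.775 m from the base axis. Payload 14.6 kg.
Tool frame: the origin (TCP) lies between the finger pads; the fingertips stand ctrl.tip_extent ahead of it and the grasp point (between the pads) lies 3 mm ahead of it (ctrl.tip_extent is the distance from the TCP to the fingertips, in m); z points along the fingers, y is the line along which they close (so a half turn about z gives the same grasp; the last joint's range is limited). The gripper opens to 94 mm and grips with 3 to 60 N. Pads are 16 mm wide; open, the fingers measure 119 mm over their backs; the gripper's body (75 mm by 177 mm) begins 78 mm behind the grasp point.
Start: joints at [1.055, 0.3, 1.521, -0, 1.321, -0.067], TCP at [0.239, 0.496, 0.227] pointing down, gripper open.
Joint ranges: [-3.03, 3.03], [-0.79, 2.21], [0.23, 2.52], [-1.04, 4.18], [0, 3.07], [-2.55, 2.55]. Speed limits (rad/s): [2.22, 2.22, 2.57, 3.14, 3.14, 3.14].

INTERFACE

Orientations are given as [roll, pitch, yaw] about the fixed x, y, z axes, in that order (R = Rz(yaw) Ry(pitch) Rx(roll)).
In Python, from station import ctrl, viewer gives the robot as it stands (ctrl), with the cameras (viewer).
- The arm moves only by the shell command python3 shift.py 'ROWS' [OPENING] [FORCE]. ROWS is a JSON list of rows, 1 to 10 of them, each of 6 numbers: dx, dy, dz in m, then a rotation vector rx, ry, rz in rad; each row shifts and turns the commanded pose from where the row before left it, along the tool's axes as they then stand; what a row does not reach is not made up. A row lasts 1/10 s, in which the tool goes at most 0.05 m and 0.15 rad, less where a joint would pass 70% of its speed; a pose out of reach is approached as far as the arm can. OPENING is the finger opening in m, set as the command begins (- or left out keeps the last). The fingers move at their own pace and stop on an object; FORCE is the grip in N (left out, the last holds). Time passes only in rows, so rows that do not move let the fingers close. It prints the time, the measured TCP pose, the force, the opening and the grip force at its end.
- ctrl.get_obs(): the state, without advancing time (a new reading comes with each control period).
- viewer.camera(name): name is "scene" or "side" or "wrist"; returns a dict with "pixels" (400x640x3 uint8, blue, green, red), "fx", "fy", "cx", "cy" (pixels), "k1" (the pictures are not rectified: a ray, as slopes to the right and down, at radius r is drawn at 1 + k1 r^2 times it, then the intrinsics apply), "extrinsics" (4x4, takes a point from camera to world coordinates). Camera axes: x right, y up, looking along -z (the intrinsics and any distortion apply to the point x, -y, -z); pixel columns grow to the right and rows downward; lengths in m; the calibration is good to about 2 mm. A picture is of the moment at which its call begins. There is no depth.
- ctrl.hand_in(): hands the job in; it is judged then, once.
The state is a dict: "time_s": time; "qpos": joint angles; "joint_vel": joint speeds; "tau": joint torques, N m; "ee_pos": TCP position; "eef_rot": TCP orientation; "force": force on the tool from outside, world axes, zero at the start; "moment": the same for the moment, N m; "grip_width": finger opening in m; "grip_force": force on a finger pad.
Only numpy, scipy, OpenCV 4.12 (cv2) and the standard library are available. Lean on these libraries where they do the work, as an engineer would, in place of code of your own. Each camera call takes 0.05 s, during which the arm holds its last target. There are 200 camera calls.

## Working session

There is one attempt and no reset: what is moved stays moved. The work goes in short steps, Python scripts to look and compute and a shell command to move; the robot and the scene stay as the last step left them, time stands still between calls to the robot, and variables do not carry over. Pictures are saved under pics/ and viewed, at most 10 in all, crops included, and the job is handed in when it is done.

```bash
ls; mkdir -p pics
cat > h.py <<'E'
import numpy as np, cv2
from scipy.spatial.transform import Rotation as R
from station import ctrl, viewer
def snap(n,f):
    c=viewer.camera(n); cv2.imwrite(f,c['pixels']); np.save(f[:-4]+'.npy',{k:c[k] for k in c if k!='pixels'},allow_pickle=True); return c
def load(f): return np.load(f[:-4]+'.npy',allow_pickle=True).item()
def ray(c,u,v):
    xd=np.array([(u-c['cx'])/c['fx'],(v-c['cy'])/c['fy']]); x=xd.copy()
    for _ in range(20): x=xd/(1+c['k1']*(x@x))
    E=np.array(c['extrinsics']); d=E[:3,:3]@np.array([x[0],-x[1],-1]); return E[:3,3],d/np.linalg.norm(d)
def atz(c,u,v,z):
    o,d=ray(c,u,v); return o+d*(z-o[2])/d[2]
def proj(c,P):
    E=np.array(c['extrinsics']); p=E[:3,:3].T@(np.asarray(P)-E[:3,3]); x=np.array([p[0],-p[1]])/-p[2]; x=x*(1+c['k1']*(x@x))
    return x*[c['fx'],c['fy']]+[c['cx'],c['cy']]
def tri(*rs):
    A=sum(np.eye(3)-np.outer(d,d) for o,d in rs); b=sum((np.eye(3)-np.outer(d,d))@o for o,d in rs); return np.linalg.solve(A,b)
def pose():
    o=ctrl.get_obs(); r=o['eef_rot']; return np.array(o['ee_pos']),R.from_euler('xyz',r) if np.size(r)==3 else R.from_matrix(r)
E
python3 - <<'E'
from h import *
for n in('scene','side','wrist'):
    c=snap(n,f'pics/{n}0.png'); print(n,c['fx'],c['k1'],np.round(c['extrinsics'],3).tolist())
a=[cv2.imread(f'pics/{n}0.png') for n in('scene','side')]
print(ctrl.get_obs(),ctrl.tip_extent)
E
```

```text
pics
shift.py
station.py
scene 408.61337126948183 -0.04248175299712106 [[0.866, -0.296, 0.403, 1.002], [0.499, 0.548, -0.671, -0.779], [-0.022, 0.783, 0.622, 0.801], [0.0, 0.0, 0.0, 1.0]]
side 502.26100857570634 -0.12535676062768172 [[0.962, 0.194, -0.191, 0.334], [-0.272, 0.661, -0.699, -0.773], [-0.009, 0.725, 0.689, 0.833], [0.0, 0.0, 0.0, 1.0]]
wrist 293.2166680402661 -0.019339492800298567 [[0.434, -0.871, -0.23, 0.171], [0.901, 0.419, 0.112, 0.529], [-0.001, -0.256, 0.967, 0.384], [0.0, 0.0, 0.0, 1.0]]
{'time_s': 0.15, 'qpos': array([ 1.05538510e+00,  3.00314911e-01,  1.52143888e+00,  1.05304332e-05,
        1.32069528e+00, -6.66170044e-02]), 'joint_vel': array([ 0.00184671, -0.00285731, -0.00256168, -0.00148164,  0.00285216,
        0.00020853]), 'tau': array([ 2.02138392e-03, -5.31961727e+01, -3.52820420e+01,  7.08681392e-02,
        2.36244220e-02, -1.34220750e-04]), 'ee_pos': array([0.23855328, 0.49537229, 0.22703215]), 'eef_rot': array([-3.14073882e+00, -6.71876594e-05,  2.69279579e+00]), 'force': array([0.4703578 , 0.18451768, 0.80596902]), 'moment': array([ 0.06648825, -0.03553822, -0.00369063]), 'grip_force': 0.0, 'grip_width': 0.09417397384292742} 0.022
```

View pics/scene0.png

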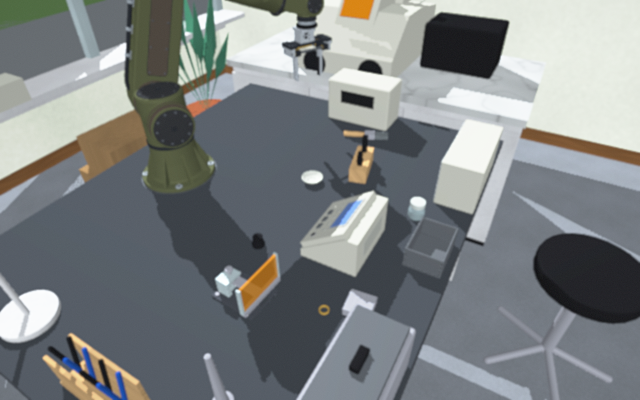

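View pics/side0.png

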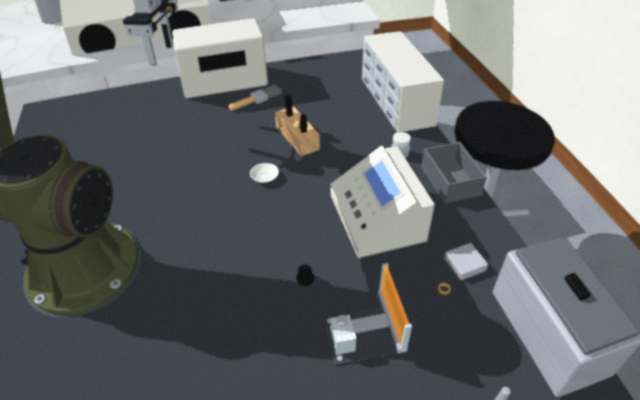

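Both views show the stand (side ~(297,130)), the console (side ~(380,200)), the guard (side ~(365,325)), the loupe (305,275) and the dish (264,173). I'll enlarge them in one composite.

Run:
```python
from h import *
a=cv2.imread('pics/side0.png');b=cv2.imread('pics/scene0.png')
def cr(i,u,v,w,h,s): return cv2.resize(i[v:v+h,u:u+w],None,fx=s,fy=s,interpolation=cv2.INTER_CUBIC)
# each tile 400x300 = 80x60 *5
t=[cr(a,265,90,66,50,6),cr(a,325,165,66,50,6),cr(a,320,305,66,50,6)]
u=[cr(b,335,132,66,50,6),cr(b,295,205,66,50,6),cr(b,205,255,66,50,6)]
cv2.imwrite('pics/c1.png',np.vstack([np.hstack(t[:2]),np.hstack(u[:2])]))
cv2.imwrite('pics/c2.png',np.hstack([t[2],u[2]]))
```

```text
(no output)
```

View pics/c1.png

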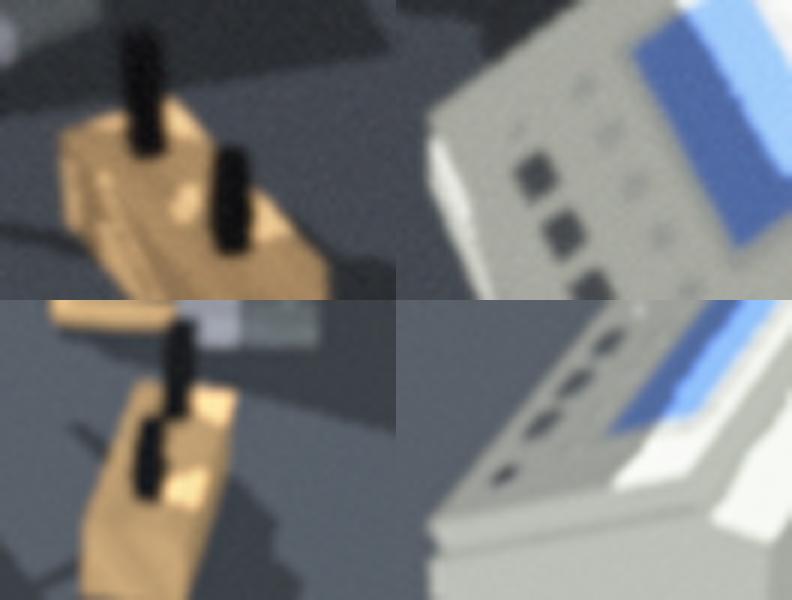

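View pics/c2.png

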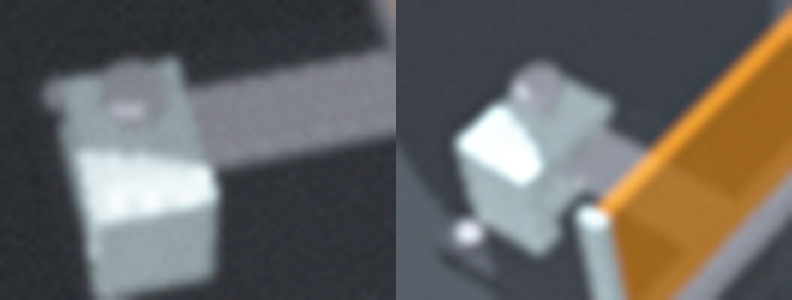

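Run:
```python
from h import *
s=load('pics/side0.png');e=load('pics/scene0.png')
def T(n,a,b):
    p=tri(ray(s,*a),ray(e,*b)); print(n,p.round(4),(proj(s,p)-a).round(1),(proj(e,p)-b).round(1))
q=lambda o,x,y:(o[0]+x/6-.5*5/6,o[1]+y/6-.4)
T('pin',q((320,305),130,85),q((205,255),535-396,82))
T('faricon top',q((265,90),140,32),q((335,132),183,322-300))
T('near top',q((265,90),232,150),q((335,132),152,422-300))
T('far bot',q((265,90),147,152),q((335,132),175,412-300))
T('near bot',q((265,90),232,250),q((335,132),148,495-300))
# reset candidates
T('bore?',q((325,165),517-396,130),q((295,205),640-396,308-300))
T('key1',q((325,165),537-396,177),q((295,205),609-396,341-300))
T('key2',q((325,165),565-396,235),q((295,205),575-396,384-300))
T('key3',q((325,165),590-396,287),q((295,205),541-396,425-300))
T('socket',(363,226),q((295,205),505-396,475-300))
T('loupe',(305,270),(258,237))
T('dish',(264,173),(312,177))
```

```text
pin [ 0.4865 -0.3132  0.0679] [-0. -0.] [-0.  0.]
faricon top [0.5437 0.3556 0.1085] [-0.  -0.1] [-0.   0.1]
near top [0.5644 0.2707 0.0962] [0.  0.2] [ 0.1 -0.2]
far bot [0.5428 0.3538 0.0479] [-0.1 -0.8] [-0.2  0.6]
near bot [0.5628 0.2736 0.0444] [-0.1 -0.6] [-0.2  0.5]
bore? [0.5995 0.0276 0.0566] [-0.1 -0.9] [-0.3  0.7]
key1 [ 0.5983 -0.0012  0.0578] [-0.1 -0.6] [-0.2  0.5]
key2 [ 0.5986 -0.0345  0.0578] [-0.  -0.3] [-0.1  0.2]
key3 [ 0.5983 -0.0649  0.0585] [0.1 0.4] [ 0.1 -0.3]
socket [ 0.5994 -0.1013  0.0558] [-0.1 -0.5] [-0.2  0.4]
loupe [ 0.4582 -0.1576  0.0264] [-0.1 -0.5] [-0.2  0.3]
dish [0.4365 0.1774 0.0102] [-0.1 -0.5] [-0.1  0.4]
```

```bash
cat >> h.py <<'E'
def delta(t,name=''):
    p,r=pose(); d=r.inv().apply(np.array(t)-p); print(name,'tool delta',d.round(4),'from',p.round(4),'len',np.linalg.norm(d).round(3))
E
python3 - <<'E'
from h import *
delta([.4865,-.3132,.2])
E
```

```text
tool delta [-0.5742 -0.6209  0.0275] from [0.2386 0.4954 0.227 ] len 0.846
```

```bash
r='[-0.0319,-0.0345,0.0015,0,0,0]'; true
python3 shift.py '[[-0.0319,-0.0345,0.0015,0,0,0],[-0.0319,-0.0345,0.0015,0,0,0],[-0.0319,-0.0345,0.0015,0,0,0],[-0.0319,-0.0345,0.0015,0,0,0],[-0.0319,-0.0345,0.0015,0,0,0],[-0.0319,-0.0345,0.0015,0,0,0],[-0.0319,-0.0345,0.0015,0,0,0],[-0.0319,-0.0345,0.0015,0,0,0],[-0.0319,-0.0345,0.0015,0,0,0],[-0.0319,-0.0345,0.0015,0,0,0]]' 0 20
python3 shift.py '[[-0.0319,-0.0345,0.0015,0,0,0],[-0.0319,-0.0345,0.0015,0,0,0],[-0.0319,-0.0345,0.0015,0,0,0],[-0.0319,-0.0345,0.0015,0,0,0],[-0.0319,-0.0345,0.0015,0,0,0],[-0.0319,-0.0345,0.0015,0,0,0],[-0.0319,-0.0345,0.0015,0,0,0],[0,0,0,0,0,0]]'
python3 - <<'E'
from h import *
delta([.4865,-.3132,.11])
print(proj(snap('wrist','pics/w1.png'),[.4865,-.3132,.068]))
E
```

```text
time_s: 1.15
ee_pos: [0.3764, 0.0443, 0.2126]
eef_rot: [3.141, 0.001, 2.693]
force: [0.5, 1.0, -0.1]
grip_width: 0.0174
grip_force: 0.0
time_s: 1.95
ee_pos: [0.4729, -0.2721, 0.2006]
eef_rot: [-3.141, -0.001, 2.689]
force: [-0.7, -0.0, 0.2]
grip_width: 0.0004
grip_force: 0.0
 tool delta [-0.0303 -0.031   0.0906] from [ 0.4729 -0.2721  0.2006] len 0.1
[292.23618587 227.61181551]
```

View pics/w1.png

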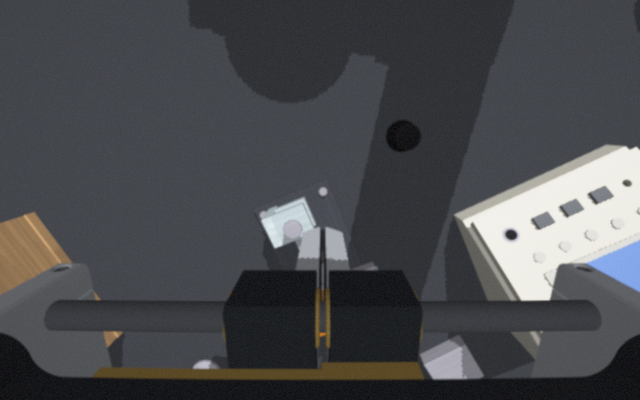

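The wrist view shows the pin head at (292,229), where predicted, and the bore at (627,183) and socket at (511,235).

```bash
python3 shift.py '[[-0.03,-0.031,0.01,0,0,0],[0,0,0.04,0,0,0],[0,0,0.035,0,0,0],[0,0,0.005,0,0,0],[0,0,0.003,0,0,0],[0,0,0.003,0,0,0],[0,0,0.003,0,0,0],[0,0,0.003,0,0,0]]'
python3 shift.py '[[0,0,0.003,0,0,0],[0,0,0.003,0,0,0],[0,0,0.002,0,0,0],[0,0,0,0,0,0]]'
```

```text
time_s: 2.8
ee_pos: [0.4867, -0.3093, 0.1009]
eef_rot: [-3.141, 0.002, 2.693]
force: [-0.5, 0.2, -0.3]
grip_width: 0.0004
grip_force: 0.0
time_s: 3.2
ee_pos: [0.4863, -0.3091, 0.0918]
eef_rot: [3.142, -0.0, 2.693]
force: [0.6, -0.3, -0.4]
grip_width: 0.0003
grip_force: 0.0
```

```bash
python3 shift.py '[[-0.0017,-0.0036,-0.001,0,0,0],[0,0,0.001,0,0,0],[0,0,0.002,0,0,0],[0,0,0.002,0,0,0],[0,0,0.002,0,0,0]]'
python3 shift.py '[[0,0,0.0015,0,0,0],[0,0,0.0015,0,0,0],[0,0,0.0015,0,0,0],[0,0,0.001,0,0,0],[0,0,0,0,0,0]]'
```

```text
time_s: 3.7
ee_pos: [0.4865, -0.3135, 0.0864]
eef_rot: [-3.141, 0.001, 2.693]
force: [-2.3, -0.5, 6.3]
grip_width: 0.0008
grip_force: 3.1
time_s: 4.2
ee_pos: [0.4864, -0.3135, 0.0808]
eef_rot: [-3.141, 0.001, 2.693]
force: [-1.3, -1.9, 4.6]
grip_width: 0.0006
grip_force: 1.8
```

```bash
python3 shift.py '[[0,0,0.001,0,0,0],[0,0,0.0005,0,0,0],[0,0,0,0,0,0]]'
python3 shift.py '[[0,0,0.0005,0,0,0],[0,0,0,0,0,0]]'
```

```text
time_s: 4.5
ee_pos: [0.4865, -0.3136, 0.0801]
eef_rot: [-3.141, 0.001, 2.693]
force: [-4.6, 1.8, 12.6]
grip_width: 0.0003
grip_force: 6.6
time_s: 4.7
ee_pos: [0.4865, -0.3136, 0.08]
eef_rot: [-3.141, 0.001, 2.693]
force: [-5.5, 1.7, 17.3]
grip_width: 0.0004
grip_force: 8.8
```

Pin is at its hard stop (tip at 58 mm, force rising steeply). On to the stylus.

```bash
python3 shift.py '[[0,0,-0.025,0,0,0.147],[0,0,-0.025,0,0,0.147],[0,0,-0.025,0,0,0.147],[0,0,-0.025,0,0,0.147],[0,0,-0.025,0,0,0.147],[0,0,-0.025,0,0,0.147]]' 0.06
python3 - <<'E'
from h import *
delta([.543,.355,.23]); snap('side','pics/side1.png')
E
```

```text
time_s: 5.3
ee_pos: [0.4862, -0.3129, 0.2292]
eef_rot: [-3.141, -0.0, 1.805]
force: [-0.5, -0.4, 0.5]
grip_width: 0.0451
grip_force: 0.0
 tool delta [ 6.366e-01  2.101e-01 -6.000e-04] from [ 0.4862 -0.3129  0.2292] len 0.67
```

```bash
python3 shift.py '[[0.045,0.0149,0,0,0,0],[0.045,0.0149,0,0,0,0],[0.045,0.0149,0,0,0,0],[0.045,0.0149,0,0,0,0],[0.045,0.0149,0,0,0,0],[0.045,0.0149,0,0,0,0],[0.045,0.0149,0,0,0,0],[0.045,0.0149,0,0,0,0],[0.045,0.0149,0,0,0,0],[0.045,0.0149,0,0,0,0]]'
python3 shift.py '[[0.04,0.0149,0,0,0,0],[0.04,0.0149,0,0,0,0],[0,0,0,0,0,0]]'
python3 - <<'E'
from h import *
c=snap('wrist','pics/w2.png'); delta([.543,.355,.23])
for p in([.5437,.3556,.112],[.5644,.2707,.098]): print(proj(c,p))
u,v=proj(c,[.5437,.3556,.112]).astype(int); u0=max(0,min(u-100,440)); v0=max(0,min(v-60,250)); print(u0,v0)
cv2.imwrite('pics/w2c.png',cv2.resize(c['pixels'][v0:v0+150,u0:u0+200],None,fx=4,fy=4,interpolation=2))
E
```

```text
time_s: 6.35
ee_pos: [0.5238, 0.1614, 0.2282]
eef_rot: [-3.141, -0.0, 1.812]
force: [1.5, -0.4, 0.4]
grip_width: 0.0602
grip_force: 0.0
time_s: 6.65
ee_pos: [0.5335, 0.2482, 0.2275]
eef_rot: [-3.141, -0.001, 1.816]
force: [0.1, -0.3, -0.1]
grip_width: 0.0602
grip_force: 0.0
 tool delta [ 0.1035  0.0355 -0.0026] from [0.5335 0.246  0.2275] len 0.109
[363.81123582  92.72490549]
[358.32971865 186.66050343]
263 32
```

View pics/w2c.png

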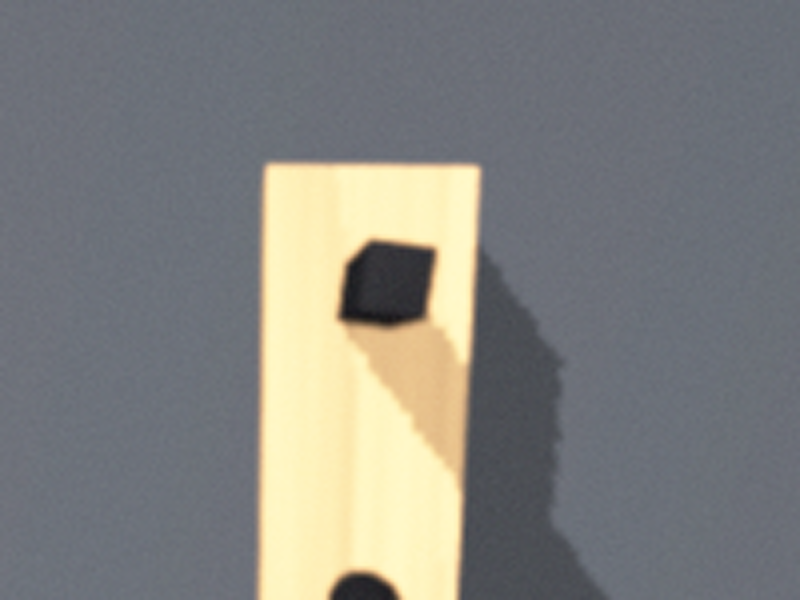

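Run:
```python
from h import *
c=load('pics/w2.png'); q=lambda x,y:(263+x/4-.375,32+y/4-.375)
A=[atz(c,*q(*p),.112)[:2] for p in((372,242),(435,250),(424,318),(361,312))]
for p in A: print(p.round(4))
A=np.array(A); print('centre',A.mean(0).round(4),[np.round((np.arctan2(*(A[(i+1)%4]-A[i])[::-1]))%(np.pi/2),3) for i in range(4)])
print('stand TL,TR',atz(c,*q(266,164),.05).round(4),atz(c,*q(480,166),.05).round(4),'BL',atz(c,*q(259,590),.05).round(4))
s=load('pics/side0.png');e=load('pics/scene0.png')
for z in(.108,.112,.116): print(z,proj(s,[*A.mean(0),z]),proj(e,[*A.mean(0),z]))
print('TCP',ctrl.get_obs()['ee_pos'],'cam',np.array(c['extrinsics'])[:3,3])
```

```text
[0.5366 0.3543]
[0.5505 0.3561]
[0.5522 0.3417]
[0.5382 0.3395]
centre [0.5443 0.3479] [np.float64(0.128), np.float64(0.115), np.float64(0.156), np.float64(0.107)]
stand TL,TR [0.5089 0.3739 0.05  ] [0.5642 0.3873 0.05  ] BL [0.5355 0.2621 0.05  ]
0.108 [288.77903482  96.47305208] [364.28013539 136.5322995 ]
0.112 [288.69486322  95.18707466] [364.34981945 135.48866063]
0.116 [288.61042499  93.89623187] [364.41972139 134.44133543]
TCP [0.53352507 0.24604177 0.22749117] cam [0.51484204 0.32124577 0.3849413 ]
```

```bash
python3 shift.py '[[0.03,0,0,0,0,0.12],[0,0,0,0,0,0]]' 0.04
python3 - <<'E'
from h import *
delta([.5444,.348,.14]);delta([.5444,.348,.088]); print(pose()[1].as_euler('xyz'))
E
```

```text
time_s: 6.9
ee_pos: [0.5262, 0.2743, 0.2281]
eef_rot: [-3.141, -0.0, 1.688]
force: [1.1, -0.3, 0.1]
grip_width: 0.0473
grip_force: 0.0
 tool delta [0.0711 0.0267 0.0881] from [0.5262 0.2743 0.2281] len 0.116
 tool delta [0.0711 0.0268 0.1401] from [0.5262 0.2743 0.2281] len 0.159
[-3.14101218e+00 -2.31180485e-04  1.68788536e+00]
```

```bash
python3 shift.py '[[0.0355,0.0134,0.02,0,0,0],[0.0355,0.0134,0.02,0,0,0],[0,0,0.025,0,0,0],[0,0,0.02,0,0,0],[0,0,0,0,0,0]]'
python3 - <<'E'
from h import *
delta([.5444,.348,.088])
E
```

```text
time_s: 7.4
ee_pos: [0.5443, 0.3452, 0.1404]
eef_rot: [-3.137, 0.002, 1.692]
force: [-0.5, -0.1, -0.0]
grip_width: 0.04
grip_force: 0.0
 tool delta [0.0029 0.0007 0.0524] from [0.5443 0.3452 0.1404] len 0.052
```

```bash
python3 shift.py '[[0.0029,0.0007,0,0,0,0],[0,0,0.026,0,0,0],[0,0,0.0255,0,0,0],[0,0,0,0,0,0]]'
python3 - <<'E'
from h import *
delta([.5444,.348,.088])
E
python3 shift.py '[[0,0,0,0,0,0],[0,0,0,0,0,0],[0,0,0,0,0,0],[0,0,0,0,0,0]]' 0 10
```

```text
time_s: 7.8
ee_pos: [0.5448, 0.3491, 0.0904]
eef_rot: [-3.139, 0.001, 1.691]
force: [-0.3, -0.4, -0.0]
grip_width: 0.0396
grip_force: 0.0
 tool delta [-0.001  -0.0005  0.0024] from [0.5448 0.3491 0.0904] len 0.003
time_s: 8.2
ee_pos: [0.5458, 0.3502, 0.0934]
eef_rot: [3.14, -0.001, 1.691]
force: [-1.5, -0.8, 5.4]
grip_width: 0.0161
grip_force: 10.0
```

```bash
python3 shift.py '[[0,0,0,0,0,0],[0,0,0,0,0,0]]' 0 10
python3 - <<'E'
from h import *
c=snap('wrist','pics/w3.png'); o=ctrl.get_obs(); print(o['ee_pos'],o['force'],o['moment'],o['qpos'],o['tau'])
d=snap('side','pics/side2.png')['pixels']
cv2.imwrite('pics/w3c.png',np.hstack([c['pixels'][100:400,170:470],cv2.resize(d[70:160,250:340],(300,300))]))
E
```

```text
time_s: 8.4
ee_pos: [0.5458, 0.3502, 0.0934]
eef_rot: [3.14, -0.001, 1.691]
force: [-1.7, -1.1, 7.2]
grip_width: 0.0158
grip_force: 10.0
[0.54580732 0.35020434 0.09335063] [-1.48704515 -0.66976285  6.50603844] [-0.26873302  0.31161358 -0.00897033] [ 5.14039058e-01  6.43188420e-01  1.34464109e+00 -1.17311059e-04
  1.15186910e+00  3.94052903e-01] [ 1.31416311e-01 -6.48520446e+01 -3.07295966e+01  1.50813139e-01
 -3.92226856e-01 -1.42733301e-03]
```

View pics/w3c.png

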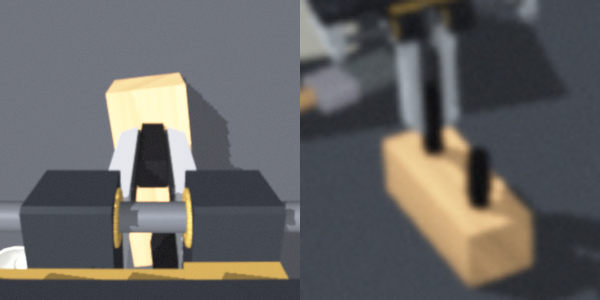

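```bash
python3 shift.py '[[0,0,-0.005,0,0,0],[0,0,-0.015,0,0,0],[0,0,-0.02,0,0,0],[0,0,-0.03,0,0,0],[0,0,-0.04,0,0,0],[0,0,0,0,0,0]]' 0 30
python3 - <<'E'
from h import *
o=ctrl.get_obs(); print(o['ee_pos'],o['force'],o['moment'],o['grip_width'])
p,r=pose(); print('az',np.arctan2(p[1],p[0]),r.as_matrix().round(3).tolist())
# bore estimate via w1 wrist + side + scene
w=load('pics/w1.png');s=load('pics/side0.png');e=load('pics/scene0.png')
print('w1 bore on plane z=.057',atz(w,627,183,.057),'socket',atz(w,511,235,.057))
print('tri w1+side', tri(ray(w,627,183),ray(s,325+121/6-.4,165+130/6-.4)), tri(ray(w,511,235),ray(s,363,226)))
E
```

```text
time_s: 9.1
ee_pos: [0.5468, 0.3509, 0.2092]
eef_rot: [3.133, -0.004, 1.691]
force: [-0.2, 0.2, 0.0]
grip_width: 0.0158
grip_force: 30.0
[0.5468034  0.35090806 0.2091659 ] [-0.19468708  0.23729652  0.01244159] [ 0.03471221  0.02752858 -0.03293135] 0.015798564952184756
az 0.5705497720298544 [[-0.12, 0.993, 0.008], [0.993, 0.12, 0.005], [0.004, 0.009, -1.0]]
w1 bore on plane z=.057 [0.60121724 0.02793468 0.057     ] socket [ 0.60297972 -0.10289242  0.057     ]
tri w1+side [0.59900396 0.02457154 0.05865944] [ 0.59848185 -0.10606032  0.06146537]
```

```bash
python3 shift.py '[[0,0,-0.03,0,0,0.12],[-0.045,-0.005,0,0,0,0],[-0.045,-0.005,0,0,0,0],[-0.045,-0.005,0,0,0,0],[-0.045,-0.005,0,0,0,0],[-0.045,-0.005,0,0,0,0],[-0.045,-0.005,0,0,0,0],[-0.045,-0.005,0,0,0,0],[0,0,0,0,0,0]]'
python3 shift.py '[[0,0,0,-0.122,0,0],[0,0,0,-0.122,0,0],[0,0,0,-0.122,0,0],[0,0,0,-0.122,0,0],[0,0,0,-0.123,0,0],[0,0,0,0,0,0]]'
python3 - <<'E'
from h import *
p,r=pose(); print(p,r.as_matrix().round(3).tolist()); delta([.5145,.0265,.18])
E
```

```text
time_s: 10.0
ee_pos: [0.5098, 0.031, 0.2325]
eef_rot: [3.141, 0.001, 1.566]
force: [-0.8, 0.8, 0.3]
grip_width: 0.0158
grip_force: 30.0
time_s: 10.6
ee_pos: [0.5087, 0.0355, 0.2312]
eef_rot: [2.53, -0.0, 1.571]
force: [0.6, -0.2, 0.4]
grip_width: 0.0158
grip_force: 30.0
[0.50871202 0.03554016 0.23119538] [[-0.001, 0.819, 0.574], [1.0, 0.0, 0.001], [0.0, 0.574, -0.819]]
 tool delta [-0.0091 -0.0247  0.0452] from [0.5087 0.0355 0.2312] len 0.052
```

```bash
python3 shift.py '[[-0.009,-0.0247,0.02,0,0,0],[0,0,0.025,0,0,0],[0,0,0.01,0,0,0],[0,0,0,0,0,0],[0,0,0,0,0,0]]'
python3 - <<'E'
from h import *
c=snap('wrist','pics/w4.png'); snap('side','pics/side4.png'); snap('scene','pics/scene4.png')
p,r=pose(); print(p); E=np.array(c['extrinsics']); print('cam in tool',r.inv().apply(E[:3,3]-p).round(4), (r.inv().as_matrix()@E[:3,:3]).round(3).tolist())
print('tip pred',proj(c,p+r.apply([0,0,.089])),'mouth pred',proj(c,[.6,.0265,.058]))
cv2.imwrite('pics/w4c.png',cv2.resize(c['pixels'][130:280,220:420],None,fx=4,fy=4,interpolation=2))
E
```

```text
time_s: 11.1
ee_pos: [0.522, 0.0262, 0.1734]
eef_rot: [2.531, -0.0, 1.571]
force: [-0.3, 0.2, -0.3]
grip_width: 0.0156
grip_force: 30.0
[0.52180961 0.02612299 0.17370395]
cam in tool [ 0.0753 -0.0003 -0.1575] [[0.0, 0.967, 0.256], [1.0, -0.0, 0.002], [0.002, 0.256, -0.967]]
tip pred [322.99752888 212.06867084] mouth pred [320.60148726 197.56936127]
```

View pics/w4c.png

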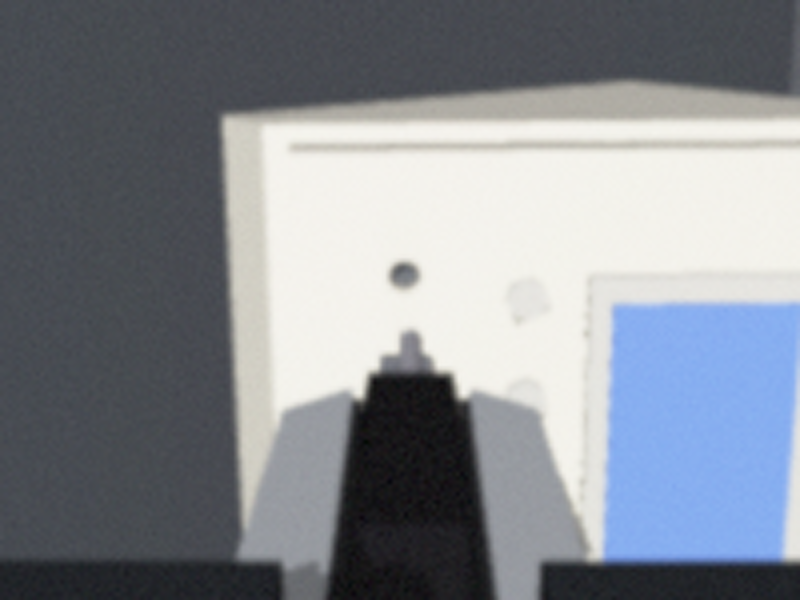

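```bash
cat >> h.py <<'E'
from scipy.optimize import least_squares
def tipfix(c,p,r,u,v,z=.089):
    # tool-frame x,y of the tip from its end silhouette (u centre, v topmost)
    def f(a):
        C=p+r.apply([a[0],a[1],z-.0025]); q=proj(c,C); E=np.array(c['extrinsics']); d=-(E[:3,:3].T@(C-E[:3,3]))[2]
        return [q[0]-u,q[1]-.0025*c['fy']/d-v]
    return least_squares(f,[0,0]).x
def mouth_tool(c,p,r,u,v,m):
    n=np.array([-.5736,0,.8192]); o,d=ray(c,u,v); P=o+d*((m-o)@n)/(d@n); return P,r.inv().apply(P-p)
E
python3 - <<'E'
from h import *
c=load('pics/w4.png'); p,r=pose()
print('tip',tipfix(c,p,r,322.1,212.6)*1e3)
for k in(-.003,0,.003): print(k,mouth_tool(c,p,r,320.6,198.4,np.array([.6,.0265,.058])+k*np.array([-.574,0,.819])))
E
```

```text
tip [-2.33322905 -0.78325226]
-0.003 (array([0.60170325, 0.02483841, 0.05552987]), array([-0.0013036 , -0.00248613,  0.14262495]))
0 (array([0.59999785, 0.02560418, 0.05799849]), array([-0.00053743, -0.00246392,  0.13962472]))
0.003 (array([0.59829244, 0.02636995, 0.06046711]), array([ 0.00022874, -0.00244172,  0.13662449]))
```

```bash
python3 shift.py '[[0.0018,-0.0017,0.012,0,0,0],[0,0,0.015,0,0,0],[0,0,0.01,0,0,0],[0,0,0.005,0,0,0],[0,0,0,0,0,0],[0,0,0,0,0,0]]'
python3 - <<'E'
from h import *
c=snap('wrist','pics/w5.png'); snap('side','pics/side5.png')
p,r=pose(); print(p, ctrl.get_obs()['force'])
print('tip pred',proj(c,p+r.apply([-.0023,-.0008,.089])),'mouth pred',proj(c,[.6,.0256,.058]),mouth_tool(c,p,r,320,200,np.array([.6,.0256,.058])))
cv2.imwrite('pics/w5c.png',cv2.resize(c['pixels'][180:240,280:360],None,fx=8,fy=8,interpolation=2))
E
```

```text
time_s: 11.85
ee_pos: [0.5443, 0.0278, 0.1377]
eef_rot: [2.53, -0.0, 1.571]
force: [0.2, -0.1, -1.1]
grip_width: 0.0156
grip_force: 30.0
[0.54434589 0.02779871 0.13787615] [ 0.50300132  0.25544765 -0.85635794]
tip pred [322.07352349 214.3490309 ] mouth pred [322.63319513 211.4829538 ] (array([0.59805754, 0.03638325, 0.0566399 ]), array([ 0.00858466, -0.00267135,  0.09735056]))
```

View pics/w5c.png

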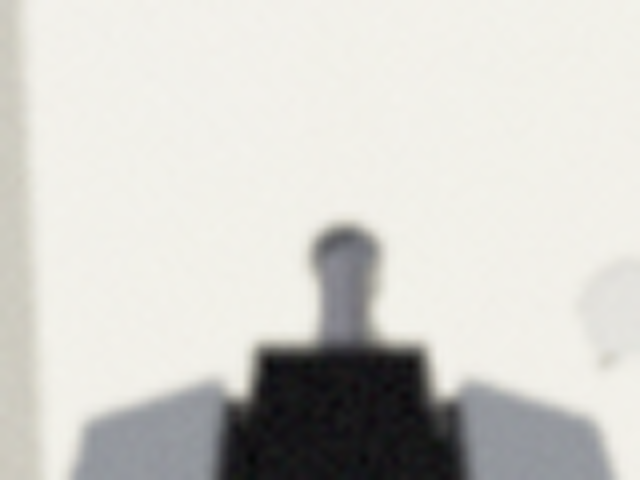

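Run:
```python
from h import *
c=load('pics/w5.png'); p,r=pose()
for k in(-.002,0,.002): print(k,mouth_tool(c,p,r,322.8,211.6,np.array([.6,.0265,.058])+k*np.array([-.574,0,.819]))[1]*1e3)
# shank centre column at different v to get axis
s=load('pics/w4.png')
for z in (.06,.075,.0865): print(z,proj(c,p+r.apply([-.0023,-.0008,z])))
```

```text
-0.002 [-2.91792808 -0.14534277 99.35275438]
0 [-2.30966859 -0.1484025  97.35251377]
0.002 [-1.70140909 -0.15146222 95.35227316]
0.06 [322.0359541  225.42971467]
0.075 [322.05645849 219.38188007]
0.0865 [322.0706083  215.20875394]
```

Tip and bore coincide (both u≈322.8; the bore rim at v≈207 shows around the tip). Advancing gently.

```bash
python3 shift.py '[[0,0,0.004,0,0,0],[0,0,0.002,0,0,0],[0,0,0.001,0,0,0],[0,0,0.001,0,0,0],[0,0,0.001,0,0,0]]'
python3 shift.py '[[0,0,0.001,0,0,0],[0,0,0.001,0,0,0],[0,0,0,0,0,0]]'
python3 shift.py '[[0,0,0.001,0,0,0],[0,0,0.001,0,0,0],[0,0,0,0,0,0]]'
python3 - <<'E'
from h import *
p,r=pose(); print('to mouth',r.inv().apply(np.array([.6,.0256,.058])-p), r.inv().apply(ctrl.get_obs()['force']))
E
```

```text
time_s: 12.45
ee_pos: [0.5496, 0.0278, 0.1299]
eef_rot: [2.531, 0.0, 1.571]
force: [0.4, 0.3, -0.9]
grip_width: 0.0156
grip_force: 30.0
time_s: 12.75
ee_pos: [0.5507, 0.0278, 0.1282]
eef_rot: [2.531, -0.0, 1.571]
force: [0.6, 0.9, -0.2]
grip_width: 0.0157
grip_force: 30.0
time_s: 13.05
ee_pos: [0.5519, 0.0278, 0.1267]
eef_rot: [2.53, 0.0, 1.571]
force: [-0.9, 0.6, 1.0]
grip_width: 0.0161
grip_force: 30.0
to mouth [-2.18800914e-03 -1.09993252e-05  8.38897501e-02] [ 0.5635769  -0.19854264 -1.31041636]
```

```bash
python3 shift.py '[[0,0,0.001,0,0,0],[0,0,0,0,0,0]]'
python3 shift.py '[[0,0,0.001,0,0,0],[0,0,0,0,0,0]]'
python3 shift.py '[[0,0,0.001,0,0,0],[0,0,0,0,0,0]]'
python3 - <<'E'
from h import *
p,r=pose(); print('to mouth',r.inv().apply(np.array([.6,.0256,.058])-p), r.inv().apply(ctrl.get_obs()['force']))
E
```

```text
time_s: 13.25
ee_pos: [0.5524, 0.0278, 0.1259]
eef_rot: [2.53, 0.0, 1.571]
force: [-2.0, -0.6, 1.7]
grip_width: 0.0157
grip_force: 30.0
time_s: 13.45
ee_pos: [0.553, 0.0278, 0.1251]
eef_rot: [2.53, 0.0, 1.571]
force: [-2.1, -0.1, 3.1]
grip_width: 0.0159
grip_force: 30.0
time_s: 13.65
ee_pos: [0.5536, 0.0278, 0.1242]
eef_rot: [2.53, 0.0, 1.571]
force: [-3.0, 1.0, 3.0]
grip_width: 0.0158
grip_force: 30.0
to mouth [-2.22307256e-03  1.60163267e-05  8.08921685e-02] [ 1.04858884 -0.67431688 -4.18625619]
```

```bash
python3 shift.py '[[0,0,0.001,0,0,0],[0,0,0,0,0,0]]'
python3 shift.py '[[0,0,0.0006,0,0,0],[0,0,0,0,0,0]]'
python3 - <<'E'
from h import *
p,r=pose(); print('to mouth',r.inv().apply(np.array([.6,.0256,.058])-p), r.inv().apply(ctrl.get_obs()['force']))
E
```

```text
time_s: 13.85
ee_pos: [0.5542, 0.0278, 0.1234]
eef_rot: [2.53, -0.0, 1.571]
force: [-3.6, 1.1, 4.1]
grip_width: 0.0158
grip_force: 30.0
time_s: 14.05
ee_pos: [0.5545, 0.0278, 0.1232]
eef_rot: [2.53, -0.0, 1.571]
force: [-7.1, 0.4, 9.3]
grip_width: 0.0159
grip_force: 30.0
to mouth [-0.00221513 -0.00010532  0.07949119] [  0.40842286  -0.48271704 -11.74405109]
```

Hard stop felt at ~11 N; holding slightly backed off for over a second.

```bash
python3 shift.py '[[0,0,-0.0002,0,0,0],[0,0,0,0,0,0],[0,0,0,0,0,0],[0,0,0,0,0,0],[0,0,0,0,0,0],[0,0,0,0,0,0],[0,0,0,0,0,0],[0,0,0,0,0,0]]'
python3 shift.py '[[0,0,0,0,0,0],[0,0,0,0,0,0],[0,0,0,0,0,0],[0,0,0,0,0,0],[0,0,0,0,0,0],[0,0,0,0,0,0],[0,0,0,0,0,0]]'
python3 - <<'E'
from h import *
p,r=pose(); print('to mouth',r.inv().apply(np.array([.6,.0256,.058])-p), r.inv().apply(ctrl.get_obs()['force']))
E
```

```text
time_s: 14.85
ee_pos: [0.5543, 0.0278, 0.1233]
eef_rot: [2.53, 0.0, 1.571]
force: [-5.5, -1.3, 6.9]
grip_width: 0.016
grip_force: 30.0
time_s: 15.55
ee_pos: [0.5543, 0.0278, 0.1233]
eef_rot: [2.53, -0.0, 1.571]
force: [-5.3, -0.6, 6.8]
grip_width: 0.016
grip_force: 30.0
to mouth [-2.20402323e-03 -4.51321318e-05  7.96509690e-02] [-0.57830775 -0.42788267 -8.55377024]
```

```bash
python3 shift.py '[[0,0,-0.005,0,0,0],[0,0,-0.01,0,0,0],[0,0,-0.02,0,0,0],[0,0,-0.03,0,0,0],[0,0,-0.03,0,0,0],[0,0,-0.03,0,0,0]]'
python3 shift.py '[[0,0,0,0.122,0,0],[0,0,0,0.122,0,0],[0,0,0,0.122,0,0],[0,0,0,0.122,0,0],[0,0,0,0.123,0,0],[0,0,0,0,0,-0.12],[0,0,0,0,0,0],[0,0,0,0,0,0]]'
python3 - <<'E'
from h import *
delta([.5456,.350,.24]); print(pose()[1].as_euler('xyz'))
E
```

```text
time_s: 16.15
ee_pos: [0.4813, 0.0278, 0.2265]
eef_rot: [2.531, 0.0, 1.571]
force: [-0.4, 0.6, -0.5]
grip_width: 0.0158
grip_force: 30.0
time_s: 16.95
ee_pos: [0.4822, 0.0278, 0.2257]
eef_rot: [3.141, 0.0, 1.688]
force: [-0.6, -0.5, -0.2]
grip_width: 0.0156
grip_force: 30.0
 tool delta [ 0.3126  0.1005 -0.0143] from [0.4822 0.0278 0.2257] len 0.329
[3.14119954e+00 1.01049981e-04 1.68770871e+00]
```

```bash
python3 shift.py '[[0.039,0.0125,-0.0018,0,0,0],[0.039,0.0125,-0.0018,0,0,0],[0.039,0.0125,-0.0018,0,0,0],[0.039,0.0125,-0.0018,0,0,0],[0.039,0.0125,-0.0018,0,0,0],[0.039,0.0125,-0.0018,0,0,0],[0.039,0.0125,-0.0018,0,0,0],[0.039,0.0125,-0.0018,0,0,0],[0,0,0,0,0,0],[0,0,0,0,0,0]]'
python3 - <<'E'
from h import *
delta([.5456,.350,.15]); print(pose()[1].as_euler('xyz'))
E
```

```text
time_s: 17.95
ee_pos: [0.5441, 0.3498, 0.2397]
eef_rot: [-3.141, 0.0, 1.69]
force: [1.0, -0.4, -0.6]
grip_width: 0.016
grip_force: 30.0
 tool delta [0.     0.0016 0.0897] from [0.5441 0.3498 0.2397] len 0.09
[-3.14138033e+00  2.74247346e-04  1.68986730e+00]
```

```bash
python3 shift.py '[[0,0.0012,0.03,0,0,0],[0,0,0.03,0,0,0],[0,0,0.025,0,0,0],[0,0,0,0,0,0],[0,0,0,0,0,0]]'
python3 - <<'E'
from h import *
delta([.5452,.350,.0965])
E
python3 shift.py '[[0,0,0.006,0,0,0],[0,0,0.008,0,0,0],[0,0,0.008,0,0,0],[0,0,0,0,0,0]]'
```

```text
time_s: 18.45
ee_pos: [0.546, 0.349, 0.1562]
eef_rot: [3.141, -0.0, 1.689]
force: [-0.4, 0.3, 0.0]
grip_width: 0.0158
grip_force: 30.0
 tool delta [ 0.0011 -0.0007  0.0597] from [0.546  0.349  0.1562] len 0.06
time_s: 18.85
ee_pos: [0.5453, 0.3494, 0.1315]
eef_rot: [-3.14, 0.001, 1.691]
force: [-0.0, -0.2, -0.3]
grip_width: 0.0158
grip_force: 30.0
```

Tip is ~8 mm into the seat with no force. Continuing down.

```bash
python3 shift.py '[[0,0,0.01,0,0,0],[0,0,0.01,0,0,0],[0,0,0.008,0,0,0],[0,0,0.004,0,0,0],[0,0,0.002,0,0,0],[0,0,0,0,0,0]]'
python3 shift.py '[[0,0,0.0015,0,0,0],[0,0,0.001,0,0,0],[0,0,0,0,0,0]]'
```

```text
time_s: 19.45
ee_pos: [0.5457, 0.3497, 0.0987]
eef_rot: [-3.141, 0.0, 1.691]
force: [0.3, 0.4, -0.9]
grip_width: 0.0158
grip_force: 30.0
time_s: 19.75
ee_pos: [0.5458, 0.3497, 0.0964]
eef_rot: [3.141, -0.0, 1.691]
force: [0.0, 0.7, -1.5]
grip_width: 0.0159
grip_force: 30.0
```

```bash
python3 shift.py '[[0,0,0.001,0,0,0],[0,0,0.001,0,0,0],[0,0,0,0,0,0]]'
python3 shift.py '[[0,0,0.0007,0,0,0],[0,0,0,0,0,0]]'
```

```text
time_s: 20.05
ee_pos: [0.5457, 0.3496, 0.0942]
eef_rot: [-3.141, 0.0, 1.691]
force: [0.1, -0.5, -2.1]
grip_width: 0.0157
grip_force: 30.0
time_s: 20.25
ee_pos: [0.5457, 0.3497, 0.0936]
eef_rot: [-3.141, 0.0, 1.691]
force: [0.3, 1.3, -0.6]
grip_width: 0.0162
grip_force: 30.0
```

```bash
python3 shift.py '[[0,0,0.0006,0,0,0],[0,0,0,0,0,0]]'
python3 shift.py '[[0,0,0.0005,0,0,0],[0,0,0,0,0,0]]'
```

```text
time_s: 20.45
ee_pos: [0.5458, 0.3497, 0.0934]
eef_rot: [3.141, -0.0, 1.691]
force: [-1.5, 0.2, 2.7]
grip_width: 0.0159
grip_force: 30.0
time_s: 20.65
ee_pos: [0.5458, 0.3497, 0.0934]
eef_rot: [3.141, -0.0, 1.691]
force: [-2.9, -1.0, 7.7]
grip_width: 0.0158
grip_force: 30.0
```

```bash
python3 shift.py '[[0,0,-0.0005,0,0,0],[0,0,0,0,0,0],[0,0,0,0,0,0],[0,0,0,0,0,0]]' 0.04
python3 shift.py '[[0,0,-0.01,0,0,0],[0,0,-0.03,0,0,0],[0,0,-0.04,0,0,0],[0,0,-0.04,0,0,0],[-0.04,-0.04,-0.02,0,0,0],[-0.04,-0.04,-0.01,0,0,0],[0,0,0,0,0,0]]'
python3 - <<'E'
from h import *
a=snap('side','pics/side9.png')['pixels'];b=snap('scene','pics/scene9.png')['pixels'];c=snap('wrist','pics/w9.png')['pixels']
k=lambda i,u,v:cv2.resize(i[v:v+60,u:u+80],(400,300),interpolation=2)
cv2.imwrite('pics/c9.png',np.vstack([np.hstack([k(a,260,85),k(a,315,300)]),np.hstack([cv2.resize(c[:300],(400,300)),k(b,200,250)])]))
print(proj(load('pics/side0.png'),[.4865,-.3132,.058]),proj(load('pics/side0.png'),[.4865,-.3132,.068]),ctrl.get_obs()['ee_pos'])
E
```

```text
time_s: 21.05
ee_pos: [0.5457, 0.3497, 0.0929]
eef_rot: [-3.141, 0.0, 1.691]
force: [-0.1, -0.2, -0.9]
grip_width: 0.0395
grip_force: 0.0
time_s: 21.75
ee_pos: [0.4838, 0.271, 0.2405]
eef_rot: [3.141, 0.0, 1.69]
force: [-0.0, 0.5, -0.1]
grip_width: 0.0403
grip_force: 0.0
[341.19015801 321.7742204 ] [341.27416858 318.72011604] [0.48672813 0.27418016 0.23936821]
```

View pics/c9.png

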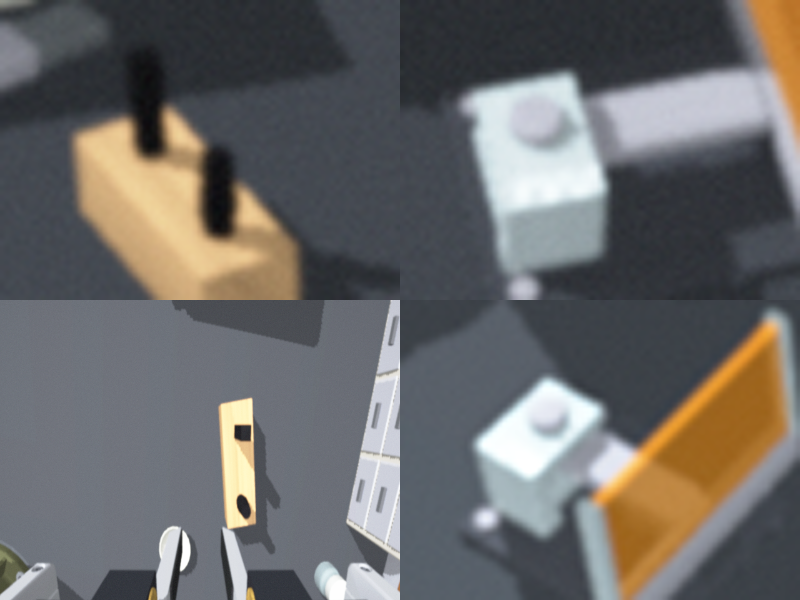

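Both tools stand upright in their seats, the pin head sits flush on the fork, and the gripper is clear of everything.

```bash
python3 -c "
from station import ctrl, viewer
print(ctrl.hand_in())"
```

```text
the job is handed in; nothing more can be done
None
```

I pushed the pin home, held the reset button on its stop for about 1.5 s at no more than about 12 N, put the stylus back upright in its own seat, and handed the job in at about 22 s of the 67 s allowed; no verdict was returned.

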